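# Lift the inked nameplate onto the engraving block

## Task

The nameplate on the wooden drying rack has a freshly inked design, so it must not be touched by the fingers. Take the lifter by its handle, slide its blade under the plate, lift the plate off the rack and set it down flat on the grooved steel block, centred and square with it, without tipping or dropping it. Then draw the lifter out and stand it upright on the bench again.

Things in the scene. Friction and masses are not known exactly. Their poses are not given: they have to be found in the camera images.
- plate: Flat bare-aluminium nameplate with a thin black ink design on top, 90 (x) by 120 (y) by 4 mm thick, about 0.12 kg, loose. It lies on the drying rack, bridging its channel, about centred and square. Origin: centre of its underside; z up.
- rack: Drying rack, fixed: two dark wooden rails on a thin metal base, 110 (x) by 150 (y) by 34 mm high. The rails run along x, 33 mm wide each; the channel between them is 84 mm wide, open at both x ends and above; base 4 mm thick, so the free height under the plate is 30 mm. Origin: centre of its underside, on the bench; +x roughly away from the robot.
- block: Dark steel engraving block, fixed, 110 (x) by 150 (y) by 45 mm high, with a groove along x 84 mm wide, 24 mm deep (floor 21 mm above the bench), open at both x ends and above. The flat lands beside it, 33 mm wide each, carry the plate, plate x along block x. Origin: centre of its underside, on the bench; +x roughly away from the robot.
- lifter: Loose bow-handled lifter, 0.3 kg, standing on blade and heel. Origin: base plane, under mid-bar; +x to the blade tip. Steel blade 50 wide, 3 thick, underside in the base plane, x 40 to 155 mm. Wooden bar along x, -55 to 55, 18 wide (y), 22 high, centre 55 mm above the base; grip from above across y, between 10 mm posts at x = 45 and -45 (14 wide). Heel 30 x 44 x 8 mm under the rear post.

How it is judged:
On the way:
1. the plate is lifted clear of the rack on the lifter's blade (contact force between plate and lifter above 0.3 N and contact force between plate and rack below 0.05 N and z of plate in the frame of rack above 0.045 m), for 0.2 s.
At the end, for the whole second after the job is handed in: The plate lies at rest flat on the lands of the steel block, its centre within 18 mm along and 15 mm across the groove of the block's centre, and turned less than 11 degrees from square; the lifter is clear of it, standing upright and at rest on the bench (x of plate in the frame of block between -0.018 and 0.018 m and y of plate in the frame of block between -0.015 and 0.015 m and z of plate in the frame of block between 0.042 and 0.048 m and angle between the x axis of plate and the x axis of block, either way round below 0.2 rad and angle between plate's own z axis and vertical below 0.06 rad and linear speed of each of plate, lifter below 0.02 m/s and contact force between plate and lifter below 0.05 N and height (world z) of lifter below 0.003 m and angle between lifter's own z axis and vertical below 0.1 rad); the robot touches nothing.
It fails at once if the gripper or arm touches the plate (contact force between any of the fingers, the arm and plate above 0.3 N).
It fails at once if the plate is tipped more than 20 degrees (angle between plate's own z axis and vertical above 0.35 rad).
It fails at once if the plate is dropped below the rack's top (height (world z) of plate below 0.026 m).
It also fails if it takes over 56 s, if anything falls off the work surface, if the arm or the gripper's body presses on something with over 40 N, if the wrist force passes 120 N, or if a joint passes its speed limit or range.

## Robot

A 7-joint arm with a two-finger parallel gripper is mounted at the origin on the work surface. World frame = base frame: x ahead of the robot, y to its left, z up, the work surface at z = 0. Lengths are in m, angles in rad, forces in N, time in s.
With the tool pointing down it reaches from about 0.4 to 0.9 m from the base axis. Payload 5.6 kg.
Tool frame: the origin (TCP) lies at the very end of the fingers, on their centre line; the grasp point (between the pads) lies 19 mm behind it (r.grasp_offset is the distance from the TCP to the grasp point, in m); z points along the fingers, y is the direction in which the jaws open and shut (so a half turn about z gives the same grasp; the last joint's range is limited). The gripper opens to 92 mm and grips with 3 to 60 N. Pads are 20 mm wide; open, the fingers measure 128 mm over their backs; the gripper's body (75 mm by 189 mm) begins 69 mm behind the grasp point.
Start: joints at [-1.145, 0.468, -0.012, 1.603, 0.006, 1.071, -0.056], TCP at [0.294, 0.58, 0.175] pointing down, gripper open.
Joint ranges: [-2.53, 2.53], [-0.31, 2.02], [-1.57, 1.55], [0.28, 2.44], [-1.29, 4.43], [0.15, 1.84], [-2.92, 2.92]. Speed limits (rad/s): [2.57, 2.57, 3.14, 3.14, 3.14, 3.14, 3.14].

## Interface

Orientations are given as a 3x3 rotation matrix whose columns are the frame's x, y, z axes.
In Python, from bench import r, solve_ik, eyes, workorder, look_for gives the robot as it stands. Calls block until the motion is done:
- r.movep(position, orientation): joint-space move of the TCP to a pose.
- r.move_straight(position, velocity=0.15, frame=None, force_limit=None): straight line of the TCP; frame=None keeps the orientation; velocity is the mean speed in m/s. With force_limit (N) it stops when the force on the tool has changed by that much, and returns True; else False.
- r.set_joints(angles): joint-space move.
- r.gripper_to(opening): finger opening in m; the grip force is fixed at half the most; returns when the fingers have stopped.
- r.wait(seconds).
- solve_ik(position, orientation): joint angles nearest the present ones, or None.
- r.get_state(): the state.
- eyes.get_image(name): name is "scene" or "side" or "wrist"; returns a dict with "frame" (480x640x3 uint8, red, green, blue), "fx", "fy", "cx", "cy" (pixels), "k1" (the pictures are not rectified: a ray, as slopes to the right and down, at radius r is drawn at 1 + k1 r^2 times it, then the intrinsics apply), "cam_to_world" (4x4, takes a point from camera to world coordinates). Camera axes: x right, y down, z forward; pixel columns grow to the right and rows downward; lengths in m; the calibration is good to about 2 mm. A picture is of the moment at which its call begins. There is no depth.
A pose or a line that the arm cannot do raises r.MotionError and nothing moves.
- workorder.hand_in(): hands the job in, once; it reports no verdict.
Trained networks look in a picture, given as the dict that the camera call returned (one of the last four; its "shot" number tells which), for a name from the list of things; names that differ only in an ending like _2 or _b are one class to them, and where a whole thing is asked for, a point or a joint stands for the part that bears it (a point fixed in the world has none). Each returns a list of dicts, best first, with "confidence" (0 to 1); they miss things now and then, are a little off and sometimes report something else, mostly with a low value. They report only what shows in the picture. A call takes as long as a camera call.
- look_for(picture, name): "bbox" ([left, top, width, height] in pixels, round what is visible of it).
The state is a dict: "time": time; "joints": joint angles; "dq": joint speeds; "joint_efforts": joint torques, N m; "tcp_pos": TCP position; "tcp_rot": TCP orientation; "ft_force": force on the tool from outside, world axes, zero at the start; "ft_torque": the same for the moment, N m; "finger_gap": finger opening in m.
Only numpy, scipy, OpenCV 4.12 (cv2) and the standard library are available. Lean on these libraries where they do the work, as an engineer would, in place of code of your own. Each camera call takes 0.05 s, during which the arm holds its last target. There are 200 camera calls.

## Working session

There is one attempt and no reset: what is moved stays moved. The work goes in short steps, each a Python script; the robot and the scene stay as the last script left them, time stands still between calls to the robot, and variables do not carry over. Pictures are saved under pics/ and viewed, about 8 in all and at most 12, crops included, and the job is handed in when it is done.

```bash
mkdir -p pics; ls; python3 - <<'E'
from bench import r,eyes,look_for
import cv2,numpy as np
for n in ["scene","side"]:
    p=eyes.get_image(n)
    cv2.imwrite(f"pics/{n}0.png",p["frame"][:,:,::-1])
    print(n,p["fx"],p["cx"],p["cy"],p["k1"],np.round(p["cam_to_world"],3).tolist())
    for t in ["plate","rack","block","lifter"]:
        print(t,[(np.round(d["bbox"]).tolist(),round(d["confidence"],2)) for d in look_for(p,t)[:2]])
print(r.get_state()["time"])
E
```

```text
pics
scene 441.04645993846265 313.80157704773785 237.750315898486 -0.03156565424760602 [[0.163, 0.724, -0.671, 1.052], [0.987, -0.122, 0.109, -0.091], [-0.003, -0.679, -0.734, 0.611], [0.0, 0.0, 0.0, 1.0]]
plate [([108.0, 282.0, 89.0, 71.0], 0.86)]
rack [([105.0, 274.0, 107.0, 98.0], 0.81)]
block [([425.0, 233.0, 119.0, 98.0], 0.95)]
lifter [([308.0, 180.0, 54.0, 107.0], 0.59)]
side 471.45268777829534 319.9499654834244 236.30063065977473 -0.1283589860716944 [[-0.979, -0.131, 0.154, 0.426], [-0.201, 0.701, -0.685, 0.562], [-0.018, -0.701, -0.712, 0.65], [0.0, 0.0, 0.0, 1.0]]
plate [([288.0, 135.0, 39.0, 36.0], 0.85)]
rack [([282.0, 138.0, 52.0, 50.0], 0.62)]
block [([175.0, 321.0, 89.0, 108.0], 0.8)]
lifter [([285.0, 250.0, 121.0, 43.0], 0.58)]
0.5
```

View pics/scene0.png

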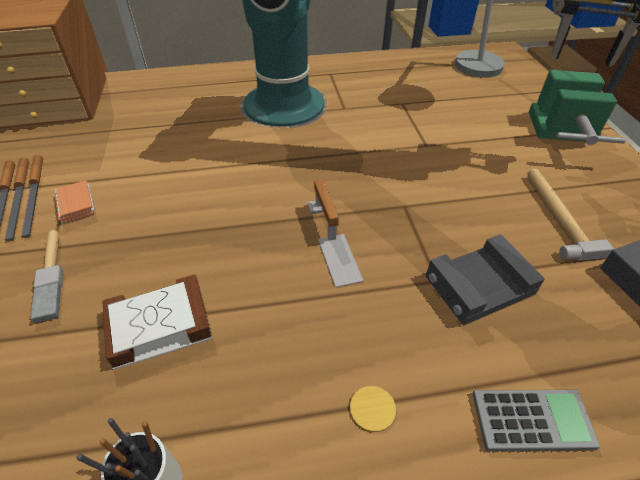

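View pics/side0.png

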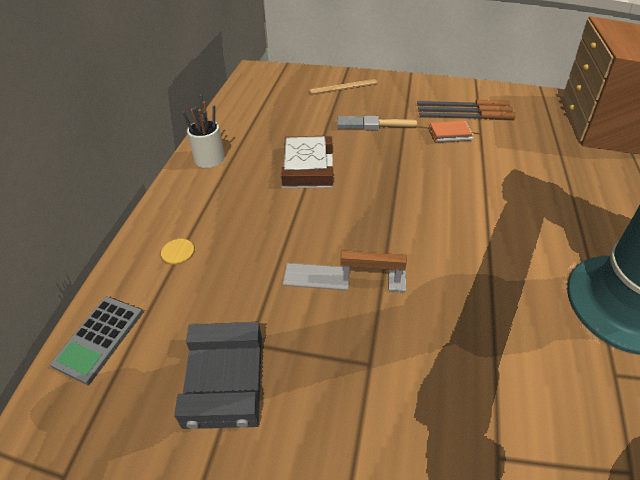

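The scene view shows the rack with the plate near (155,320), the lifter near (335,235) with its blade towards the camera (+x), and the block near (483,280). The side view agrees. I'll zoom in to pick corners.

```bash
python3 - <<'E'
import cv2,numpy as np
rows=[]
S={"scene":[(95,265,133,125),(275,172,133,125),(418,222,133,125)],"side":[(240,108,133,125),(278,215,133,125),(160,310,133,125)]}
for n,b in S.items():
    im=cv2.imread(f"pics/{n}0.png"); ts=[]
    for x,y,w,h in b:
        t=cv2.resize(im[y:y+h,x:x+w],None,fx=2,fy=2,interpolation=cv2.INTER_CUBIC) if 0 else cv2.resize(im[y:y+h,x:x+w],(266,250),interpolation=cv2.INTER_CUBIC)
        for k in range(0,w,10):
            if (x+k)%10: k+=10-(x+k)%10
            if k<w:
                cv2.line(t,(2*k,0),(2*k,4 if (x+k)%50 else 12),(0,255,255),1)
                if (x+k)%50==0: cv2.putText(t,str(x+k),(2*k+2,12),0,.35,(0,255,255),1)
        for k in range(0,h,10):
            if (y+k)%10: k+=10-(y+k)%10
            if k<h:
                cv2.line(t,(0,2*k),(4 if (y+k)%50 else 12,2*k),(0,255,255),1)
                if (y+k)%50==0: cv2.putText(t,str(y+k),(2,2*k+12),0,.35,(0,255,255),1)
        ts.append(t)
    rows.append(np.hstack(ts))
cv2.imwrite("pics/comp.png",np.vstack(rows))
E
```

```text
(no output)
```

View pics/comp.png

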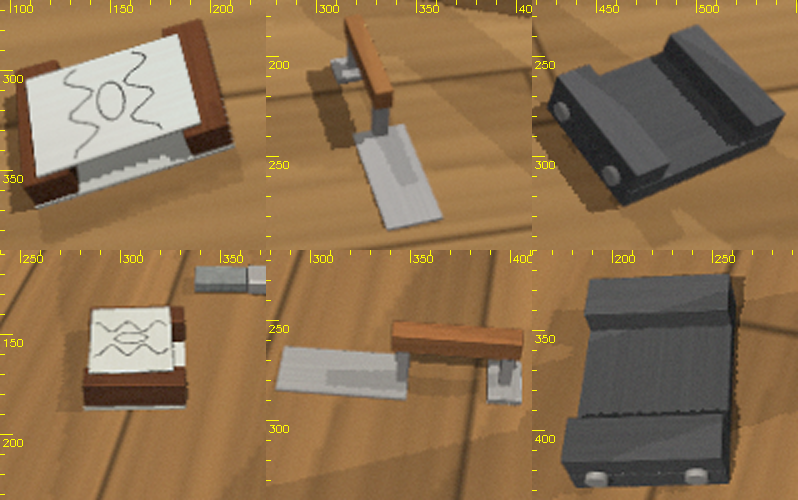

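```bash
cat > fit.py <<'E'
from bench import r,eyes
import numpy as np
from scipy.optimize import least_squares
P={n:eyes.get_image(n) for n in ["scene","side"]}
def proj(p,X):
    T=np.linalg.inv(p["cam_to_world"]); c=X@T[:3,:3].T+T[:3,3]; s=c[:,:2]/c[:,2:]
    s=s*(1+p["k1"]*(s**2).sum(1,keepdims=True)); return s*[p["fx"],p["fy"]]+[p["cx"],p["cy"]]
a,b=.055,.075; c,d=.045,.06; w=.025; h=.009; g=.042
O={"plate":{"scene":[(-c,-d,.038,108,305.5),(-c,d,.038,185,283),(c,d,.038,196,326.5),(c,-d,.038,114,352.5)],
 "side":[(c,-d,.038,285,136.5),(-c,-d,.038,324.5,136),(-c,d,.038,326,170),(c,d,.038,283.5,169)]},
"rack":{"scene":[(a,-b,0,113.5,368.5),(a,b,0,211.5,338.5),(a,b,.034,210.5,328),(-a,b,.034,195,275.5)],
 "side":[(a,b,.034,282.5,171),(-a,b,.034,333,168),(-a,b,0,333.5,186),(a,b,0,281.5,187),(-a,-b,.034,332.5,136.5)]},
"lifter":{"scene":[(.155,-w,.003,335,286.5),(.155,w,.003,362.5,281),(.04,-w,.003,320,241.5),(.04,w,.003,343.5,235),
  (-.055,-h,.066,315,181),(-.055,h,.066,322,179.5),(.055,h,.066,338,218),(.055,-h,.066,329.5,220.5)],
 "side":[(.155,-w,.003,287,263),(.155,w,.003,283,285),(.04,w,.003,347.5,289),(.055,-h,.066,341.5,250.5),(.055,h,.066,340.5,256),(-.055,-h,.066,406.5,254.5),(-.055,h,.066,406,260.5)]},
"block":{"scene":[(-a,-b,.045,430,260.5),(a,-b,.045,465.5,312),(a,-g,.045,486.5,302),(-a,-g,.045,449,254),(-a,b,.045,501,235),(a,b,.045,543.5,279.5),(a,g,.045,524.5,288.5),(-a,g,.045,486,242),(a,-b,0,464,325.5)],
 "side":[(a,-b,.045,188,325.5),(-a,-b,.045,258,323),(-a,-g,.045,259.5,341),(a,-g,.045,187.5,344),(a,g,.045,177.5,395),(-a,g,.045,255.5,392),(-a,b,.045,259,413),(a,b,.045,175,415.5)]}}
def fit(obs):
    def res(q):
        C,S=np.cos(q[2]),np.sin(q[2]); out=[]
        for n,v in obs.items():
            v=np.array(v); X=np.c_[q[0]+C*v[:,0]-S*v[:,1],q[1]+S*v[:,0]+C*v[:,1],v[:,2]]
            out.append((proj(P[n],X)-v[:,3:]).ravel())
        return np.concatenate(out)
    s=least_squares(res,[.55,0,0],loss="soft_l1"); return s.x,res(s.x)
for k,o in O.items():
    for sel in (o,{"scene":o["scene"]},{"side":o["side"]}):
        q,e=fit(sel); print(k,list(sel),np.round(q,4),"rms",round(np.sqrt((e**2).mean()),2),"max",round(abs(e).max(),1))
E
python3 fit.py
```

```text
plate ['scene', 'side'] [ 0.6459 -0.2783  0.2198] rms 0.99 max 2.6
plate ['scene'] [ 0.6475 -0.2781  0.2206] rms 0.6 max 1.1
plate ['side'] [ 0.6437 -0.2772  0.2199] rms 0.88 max 2.1
rack ['scene', 'side'] [ 0.6382 -0.2774  0.1923] rms 2.17 max 6.3
rack ['scene'] [ 0.64   -0.2761  0.1876] rms 1.17 max 2.1
rack ['side'] [ 0.6369 -0.2818  0.1918] rms 2.08 max 5.1
lifter ['scene', 'side'] [0.456  0.0281 0.0883] rms 1.42 max 3.6
lifter ['scene'] [0.4608 0.0273 0.0846] rms 0.98 max 2.0
lifter ['side'] [0.4544 0.0286 0.1011] rms 0.69 max 1.4
block ['scene', 'side'] [0.6475 0.2639 0.2514] rms 2.54 max 5.3
block ['scene'] [0.653  0.26   0.2306] rms 1.92 max 4.5
block ['side'] [0.6451 0.2658 0.2591] rms 1.27 max 2.8
```

```bash
cat > h.py <<'E'
from bench import r,eyes,solve_ik,workorder,look_for
import numpy as np
GX,GZ=.02,.036        # TCP in the lifter frame when gripped
LIFT=(.457,.028,.09); PLATE=(.6459,-.2783,.215); BLOCK=(.6475,.2639,.245)
def rot(t): return np.array([[np.cos(t),np.sin(t),0],[np.sin(t),-np.cos(t),0],[0,0,-1.]])
def at(f,dx,z,dy=0,g=GX):
    """TCP position and R for lifter origin at (dx,dy) in frame f=(x,y,yaw), base at height z"""
    c,s=np.cos(f[2]),np.sin(f[2]); u=dx+g
    return np.array([f[0]+c*u-s*dy,f[1]+s*u+c*dy,z+GZ]),rot(f[2])
E
python3 - <<'E'
from h import *
import cv2
p=eyes.get_image("scene"); T=p["cam_to_world"]
for u,v,z in [(60,188,.02),(93,215,.02),(88,183,.02)]:
    ray=T[:3,:3]@[(u-p["cx"])/p["fx"],(v-p["cy"])/p["fy"],1]; print("redbox",T[:3,3]+ray*(z-T[2,3])/ray[2])
for nm,(f,dx,z) in dict(l=(LIFT,0,0),l2=(LIFT,0,.12),s0=(PLATE,-.235,.10),s1=(PLATE,-.235,.015),i=(PLATE,-.103,.015),up=(PLATE,-.103,.09),b=(BLOCK,-.103,.11),b2=(BLOCK,-.103,.03),e=(BLOCK,-.235,.03),e2=(BLOCK,-.235,0)).items():
    P,R=at(f,dx,z); q=solve_ik(P,R); print(nm,np.round(P,3),None if q is None else np.round(q,2))
print(r.get_state()["tcp_rot"].round(2).tolist() if hasattr(r.get_state()["tcp_rot"],"round") else r.get_state()["tcp_rot"])
P,R=at(LIFT,0,.16); r.movep(P,R)
p=eyes.get_image("wrist"); cv2.imwrite("pics/w1.png",p["frame"][:,:,::-1]); print(r.get_state()["time"],look_for(p,"lifter")[:1],p["fx"],p["cx"],p["cy"],p["k1"],np.round(p["cam_to_world"],3).tolist())
E
```

```text
redbox [ 0.28914124 -0.49274439  0.02      ]
redbox [ 0.38278184 -0.41240621  0.02      ]
redbox [ 0.28225265 -0.43901531  0.02      ]
l [0.477 0.03  0.036] [-0.65  0.44  0.63  2.15 -0.42  0.67 -1.21]
l2 [0.477 0.03  0.156] [-0.76  0.22  0.73  2.07 -0.19  0.91 -1.42]
s0 [ 0.436 -0.324  0.136] [-0.08  0.42  0.83  1.94 -0.38  0.94 -0.42]
s1 [ 0.436 -0.324  0.051] [-0.16  0.66  1.    2.01 -0.72  0.88 -0.12]
i [ 0.565 -0.296  0.051] [-0.21  0.78  0.95  1.77 -0.75  1.   -0.32]
up [ 0.565 -0.296  0.126] [-0.29  0.73  1.08  1.73 -0.71  1.13 -0.34]
b [0.567 0.244 0.146] [-0.89  0.48  0.58  1.74 -0.3   1.01 -1.53]
b2 [0.567 0.244 0.066] [-0.86  0.58  0.54  1.8  -0.38  0.87 -1.47]
e [0.439 0.212 0.066] [-0.97  0.38  0.54  2.11 -0.29  0.72 -1.56]
e2 [0.439 0.212 0.036] [-0.94  0.43  0.51  2.13 -0.34  0.66 -1.52]
[[-0.89, 0.45, 0.0], [0.45, 0.89, 0.0], [-0.0, 0.0, -1.0]]
2.7833 [{'bbox': [298.7, 94.4, 45.4, 193.9], 'confidence': 0.82}] 334.59414924134865 320.1698961177749 238.82688698778793 -0.06345162310958676 [[0.092, -0.959, -0.267, 0.552], [-0.996, -0.089, -0.024, 0.037], [-0.001, 0.268, -0.964, 0.405], [0.0, 0.0, 0.0, 1.0]]
```

View pics/w1.png

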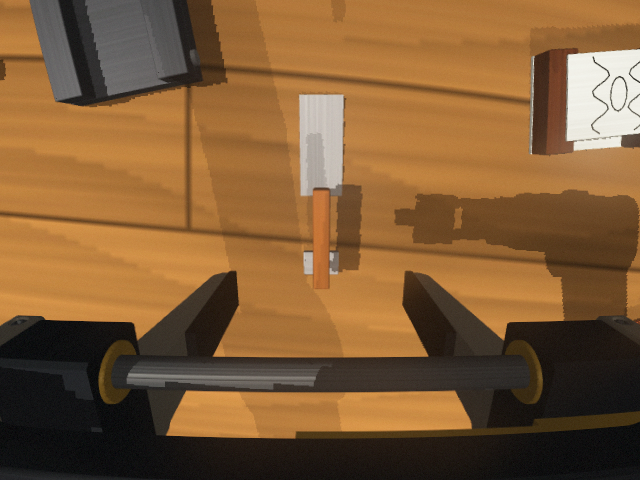

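The wrist view shows the lifter straight up the picture, with blade tip corners at (300,95) and (344,95) and the bar from (313,189) to (329,289). This agrees with the estimate. Before grasping I'll take close looks at the block and the rack.

```bash
python3 - <<'E'
from h import *
import cv2,pickle
D={}; ims=[]
for n,f in (("block",BLOCK),("rack",PLATE)):
    P,R=at(f,-.03,.19); r.movep(P,R); p=eyes.get_image("wrist"); D[n]=p
    print(n,[(d["bbox"],d["confidence"]) for d in look_for(p,n)[:1]])
    t=cv2.resize(p["frame"][0:290,120:520,::-1],None,fx=2,fy=2,interpolation=cv2.INTER_CUBIC)[:,:]
    for x in range(0,400,50): cv2.putText(t,str(x+120),(2*x,10),0,.4,(0,255,255),1); cv2.line(t,(2*x,10),(2*x,20),(0,255,255),1)
    for y in range(0,290,50): cv2.putText(t,str(y),(8,2*y+4),0,.4,(0,255,255),1);cv2.line(t,(0,2*y),(6,2*y),(0,255,255),1)
    cv2.imwrite(f"pics/w_{n}.png",t)
P,R=at(LIFT,0,.16); r.movep(P,R); D["lifter"]=eyes.get_image("wrist")
pickle.dump(D,open("w.pkl","wb")); print(r.get_state()["time"])
E
```

```text
block [([254.3, 153.3, 130.5, 95.2], 0.85)]
rack [([256.6, 166.0, 129.0, 85.2], 0.85)]
7.45
```

View pics/w_block.png

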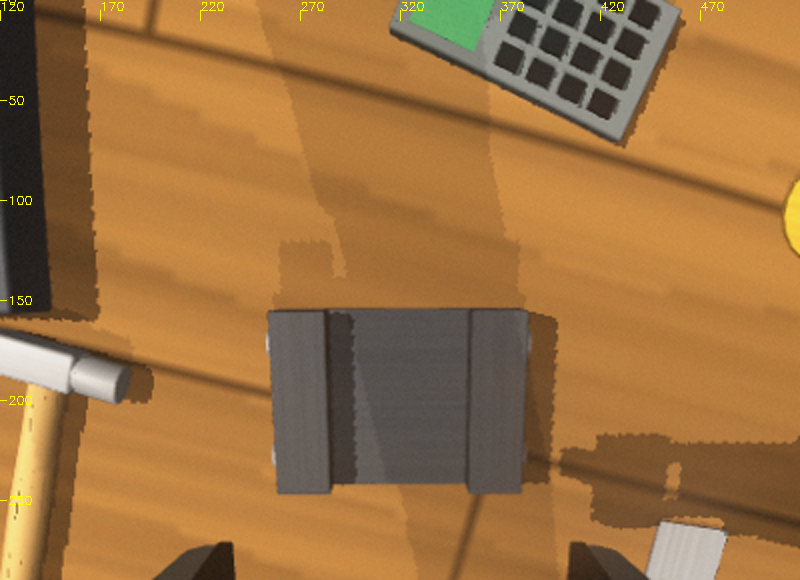

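View pics/w_rack.png

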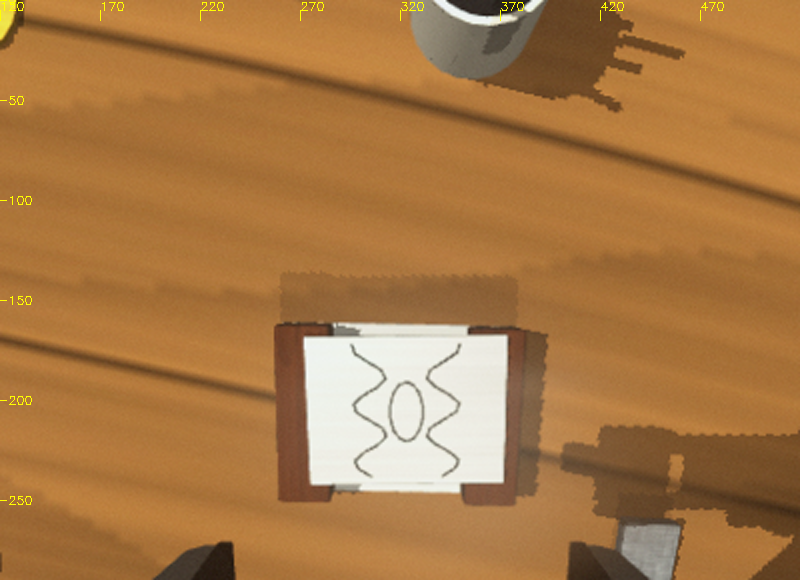

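The block and the rack/plate both show nearly square and central in the wrist view, at about (320,201) and (323,205). Next I'll fit them and grasp the lifter.

```bash
cat > fit2.py <<'E'
import io,contextlib,pickle,numpy as np
with contextlib.redirect_stdout(io.StringIO()): import fit
W=pickle.load(open("w.pkl","rb")); a,b,c,d,g,w,h=.055,.075,.045,.06,.042,.025,.009
N={"block":("block",[(a,b,.045,254.5,156),(a,-b,.045,383.5,156),(-a,-b,.045,381,246.5),(-a,b,.045,259,246.5),(a,g,.045,283.5,155.5),(a,-g,.045,354.5,155.5),(-a,g,.045,285.5,246.5),(-a,-g,.045,354.5,246.5)]),
"plate":("rack",[(c,d,.038,272,168),(c,-d,.038,373.5,167.5),(-c,-d,.038,372,241),(-c,d,.038,275,242.5)]),
"rack":("rack",[(a,b,.034,258,162.5),(a,-b,.034,382,164),(-a,-b,.034,377.5,252),(-a,b,.034,259,250.5),(-a,g,.034,285.5,250),(-a,-g,.034,351,251.5)]),
"lifter":("lifter",[(.155,w,.003,299.5,95),(.155,-w,.003,343.5,95),(.055,h,.066,313,189),(.055,-h,.066,329,188.5),(-.055,h,.066,314,289),(-.055,-h,.066,329,289)])}
for k,(p,v) in N.items():
    fit.P[p]=W[p]
    for nm,s in (("wrist",{p:v}),("all",{p:v,**fit.O[k]})):
        q,e=fit.fit(s); print(k,nm,np.round(q,4),"rms",round(np.sqrt((e**2).mean()),2),"max",round(abs(e).max(),1))
E
python3 fit2.py
```

```text
block wrist [0.6479 0.2618 0.2473] rms 1.0 max 1.9
block all [0.6479 0.2627 0.2507] rms 2.17 max 5.0
plate wrist [ 0.6436 -0.2814  0.2286] rms 0.38 max 0.7
plate all [ 0.6443 -0.2802  0.227 ] rms 1.22 max 3.1
rack wrist [ 0.6387 -0.2772  0.2029] rms 0.96 max 2.2
rack all [ 0.6386 -0.2774  0.1993] rms 1.78 max 6.1
lifter wrist [0.4562 0.025  0.089 ] rms 0.72 max 1.3
lifter all [0.4562 0.0262 0.0896] rms 1.44 max 3.4
```

```bash
sed -i 's/^LIFT=.*/LIFT=(.4562,.026,.09); PLATE=(.644,-.2803,.22); BLOCK=(.648,.2625,.249)/' h.py
python3 - <<'E'
from h import *
import cv2
def go(f,dx,z,v=.12,**k):
    P,R=at(f,dx,z); return r.move_straight(P,velocity=v,frame=R,**k)
print(go(LIFT,0,.03,.2), go(LIFT,0,0,.08,force_limit=8), r.get_state()["tcp_pos"])
r.gripper_to(.005); print("gap",r.get_state()["finger_gap"])
f0=np.array(r.get_state()["ft_force"])
go(LIFT,0,.11,.15)
P,R=at(PLATE,-.235,.11); r.movep(P,R)
print("dF",np.array(r.get_state()["ft_force"])-f0,r.get_state()["finger_gap"])
go(PLATE,-.235,.013,.12)
ims=[eyes.get_image(n)["frame"][:,:,::-1] for n in ("scene","side")]
A=cv2.resize(ims[0][210:380,80:280],None,fx=2,fy=2); B=cv2.resize(ims[1][90:260,250:450],None,fx=2,fy=2)
cv2.imwrite("pics/pre.png",np.hstack([A,B])); print(r.get_state()["time"])
E
```

```text
False False [0.47624629 0.0276738  0.03610676]
gap 0.005225458247855281
dF [ 1.18819955 -0.52708043 -0.39962928] 0.004974665787703802
13.475
```

View pics/pre.png

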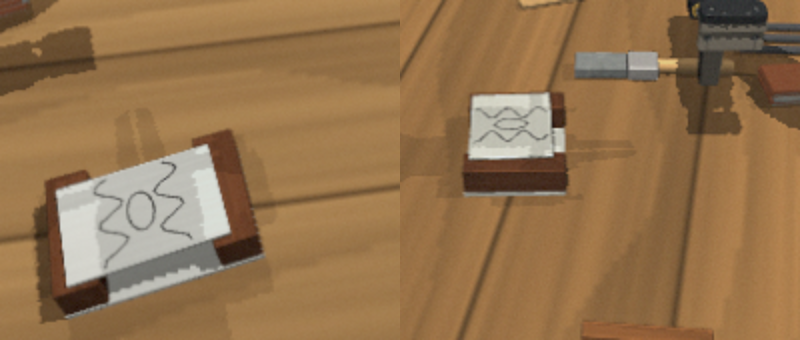

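The gap of 5 mm means the gripper is empty. The side view still shows the bar at the bottom, where the lifter stood. I'll raise the arm and look at the lifter.

```bash
python3 - <<'E'
from h import *
import cv2
P,R=at(PLATE,-.235,.16); r.move_straight(P,velocity=.2,frame=R); r.gripper_to(.09)
P,R=at(LIFT,0,.16); r.movep(P,R)
a=[eyes.get_image(n)["frame"][:,:,::-1] for n in ("wrist","side","scene")]
A=a[0][60:400,140:540]; B=cv2.resize(a[1][200:320,260:420],(400,300)); C=cv2.resize(a[2][165:300,270:400],(400,300))
A=cv2.resize(A,(400,340)); cv2.imwrite("pics/miss.png",np.hstack([A[:300],B])); print(r.get_state()["time"],r.get_state()["finger_gap"],r.get_state()["tcp_rot"])
E
```

```text
17.1417 0.0901204354842945 [[ 9.96163217e-01  8.75142634e-02  3.13350001e-04]
 [ 8.75143033e-02 -9.96163256e-01 -1.16245484e-04]
 [ 3.01974619e-04  1.43222082e-04 -9.99999944e-01]]
```

View pics/miss.png

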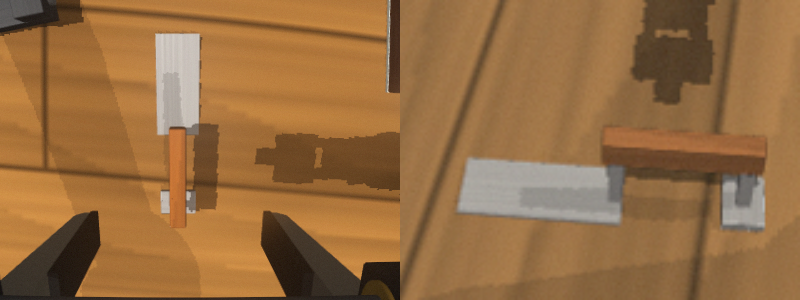

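The lifter hasn't moved, so the fingers closed without holding the bar. I'll try again and close in steps, with a picture taken at the bar.

```bash
python3 - <<'E'
from h import *
import cv2
P,R=at(LIFT,0,.03); r.move_straight(P,velocity=.2,frame=R)
P,R=at(LIFT,0,0); r.move_straight(P,velocity=.08,frame=R,force_limit=8)
s=r.get_state(); print(s["tcp_pos"],s["finger_gap"],s["ft_force"])
a=[eyes.get_image(n)["frame"][:,:,::-1] for n in ("wrist","side","scene")]
for g in (.03,.012):
    r.gripper_to(g); s=r.get_state(); print(g,s["finger_gap"],s["ft_force"],s["time"])
b=[eyes.get_image(n)["frame"][:,:,::-1] for n in ("wrist","side","scene")]
row=lambda a:np.hstack([cv2.resize(a[0][150:330,200:440],(266,200)),cv2.resize(a[1][190:310,265:425],(266,200)),cv2.resize(a[2][150:270,250:410],(266,200))])
cv2.imwrite("pics/re.png",cv2.resize(np.vstack([row(a),row(b)]),None,fx=1,fy=1))
E
```

```text
[0.4763406  0.02769221 0.03620727] 0.09009384066092736 [-0.55429682 -0.0620456  -0.20818259]
0.03 0.029878527437672144 [-0.63830192 -0.06941598 -0.19406284] 19.6
0.012 0.012064455701174358 [ 0.17131653 -0.41275697  0.14610225] 20.0583
```

View pics/re.png

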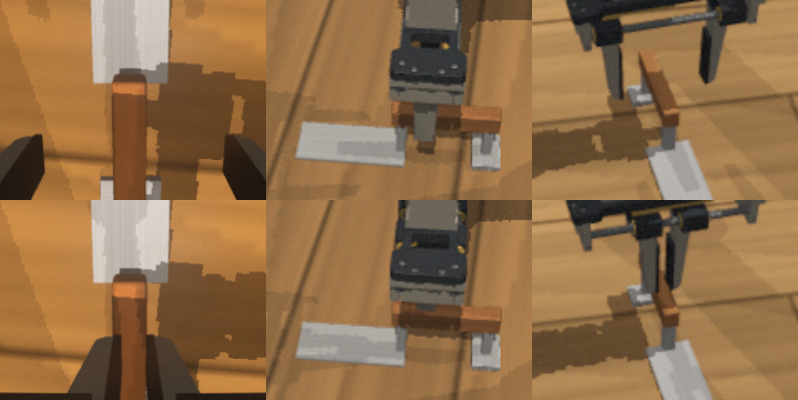

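```bash
python3 - <<'E'
from h import *
import cv2,io,contextlib
with contextlib.redirect_stdout(io.StringIO()): import fit
s=r.get_state(); t=s["tcp_pos"]; print(t,s["time"],s["finger_gap"])
P,R=at(LIFT,0,0)
out=[]
for n,(x,y) in (("scene",(270,140)),("side",(300,190))):
    p=eyes.get_image(n); im=p["frame"][y:y+120,x:x+80,::-1]; im=cv2.resize(im,None,fx=5,fy=5,interpolation=cv2.INTER_CUBIC)
    for dz,c in ((0,(0,0,255)),(.019,(0,255,0)),(.069+.019,(255,0,0))):
        u=(fit.proj(p,np.array([t])+[[0,0,dz]])[0]-[x,y])*5; cv2.circle(im,tuple(int(v) for v in u),4,c,-1)
    out.append(im)
cv2.imwrite("pics/ov.png",np.hstack(out))
E
```

```text
[0.47611836 0.0278204  0.03600244] 20.3083 0.012074687007977107
```

View pics/ov.png

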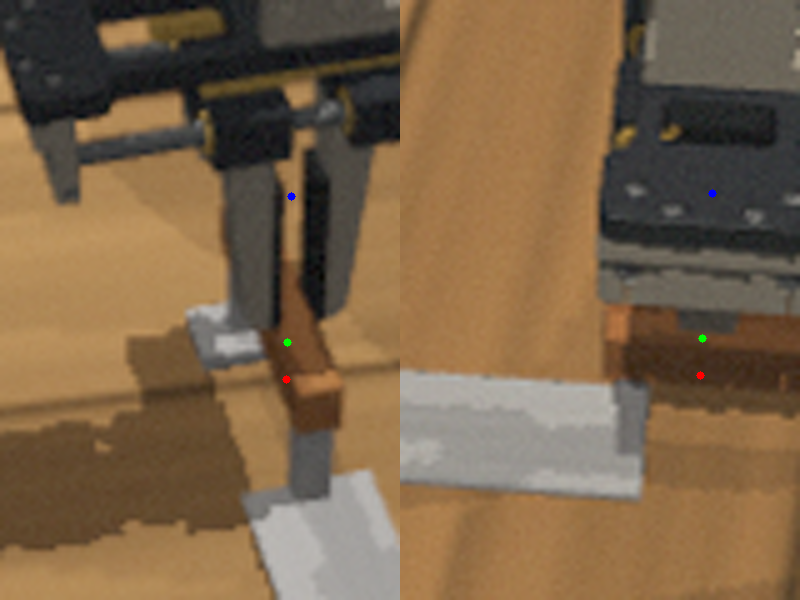

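```bash
python3 - <<'E'
import io,contextlib,numpy as np
with contextlib.redirect_stdout(io.StringIO()): import fit
for n,x,y,u,v in (("scene",.486,.0225,325,205),("scene",.486,.0345,331.4,203),("side",.476,.05,361,256),("side",.476,.083,360.8,280)):
    for z in (.036,.05,.06,.07,.08,.09):
        print(n,y,z,np.round(fit.proj(fit.P[n],np.array([[x,y,z]]))[0]-[u,v],1))
E
```

```text
scene 0.0225 0.036 [ 0.5 15. ]
scene 0.0225 0.05 [0.6 9.5]
scene 0.0225 0.06 [0.7 5.6]
scene 0.0225 0.07 [0.8 1.5]
scene 0.0225 0.08 [ 0.9 -2.6]
scene 0.0225 0.09 [ 1.  -6.8]
scene 0.0345 0.036 [ 0.5 16.2]
scene 0.0345 0.05 [ 0.7 10.8]
scene 0.0345 0.06 [0.8 6.8]
scene 0.0345 0.07 [1.  2.7]
scene 0.0345 0.08 [ 1.1 -1.4]
scene 0.0345 0.09 [ 1.3 -5.6]
side 0.05 0.036 [-2.8 18.8]
side 0.05 0.05 [-2.4 13.4]
side 0.05 0.06 [-2.2  9.5]
side 0.05 0.07 [-1.9  5.5]
side 0.05 0.08 [-1.7  1.4]
side 0.05 0.09 [-1.4 -2.8]
side 0.083 0.036 [-5.5 10. ]
side 0.083 0.05 [-5.2  4.6]
side 0.083 0.06 [-5.   0.7]
side 0.083 0.07 [-4.7 -3.2]
side 0.083 0.08 [-4.5 -7.3]
side 0.083 0.09 [ -4.2 -11.4]
```

The picture and the projections show the real fingertips about 40 mm above the reported TCP: they closed just over the bar (tips z≈0.077, bar top 0.066). I'll measure the offset by touching the bar top gently.

```bash
python3 - <<'E'
from h import *
P,R=at(LIFT,0,-.028)
hit=r.move_straight(P,velocity=.03,frame=R,force_limit=3)
s=r.get_state(); print(hit,s["tcp_pos"],s["ft_force"],s["time"])
if hit:
    z=s["tcp_pos"][2]; D=.066-z; print("D",D)
    r.move_straight([P[0],P[1],z+.015],velocity=.1); r.gripper_to(.06)
    r.move_straight([P[0],P[1],.036-D],velocity=.06,force_limit=6)
    s=r.get_state(); print(s["tcp_pos"],s["ft_force"])
    r.gripper_to(.005); s=r.get_state(); print("gap",s["finger_gap"],s["ft_force"],s["time"])
E
```

```text
True [0.47634381 0.0279717  0.02637672] [-1.26751371 -0.32108129  7.70822746] 21.0
D 0.03962327997133977
[ 0.47634809  0.02763691 -0.00349246] [ 0.43101966 -0.59752589 -0.07411481]
gap 0.017882160955721677 [-0.03317647  0.6781144  -1.45688387] 23.7417
```

```bash
sed -i 's/^GX,GZ=.*/GX,GZ=.02,-.0035/' h.py; cat >> h.py <<'E'
def go(f,dx,z,v=.12,dy=0,**k):
    P,R=at(f,dx,z,dy); return r.move_straight(P,velocity=v,frame=R,**k)
E
python3 - <<'E'
from h import *
import cv2
f0=np.array(r.get_state()["ft_force"])
go(LIFT,0,.09,.15); r.wait(.1)
s=r.get_state(); print("dF",np.array(s["ft_force"])-f0,s["finger_gap"])
if s["finger_gap"]<.015: raise SystemExit
P,R=at(PLATE,-.235,.09); r.movep(P,R); go(PLATE,-.235,.013,.15); s=r.get_state();print(s["time"],s["finger_gap"])
ims=[eyes.get_image(n)["frame"][:,:,::-1] for n in ("scene","side")]
A=cv2.resize(ims[0][180:380,80:280],None,fx=2,fy=2); B=cv2.resize(ims[1][80:280,250:450],None,fx=2,fy=2)
cv2.imwrite("pics/pre2.png",np.hstack([A,B]))
E
```

```text
dF [ 0.33980587 -0.66248346 -2.74982298] 0.017988085085475433
26.6 0.017596150823073597
```

View pics/pre2.png

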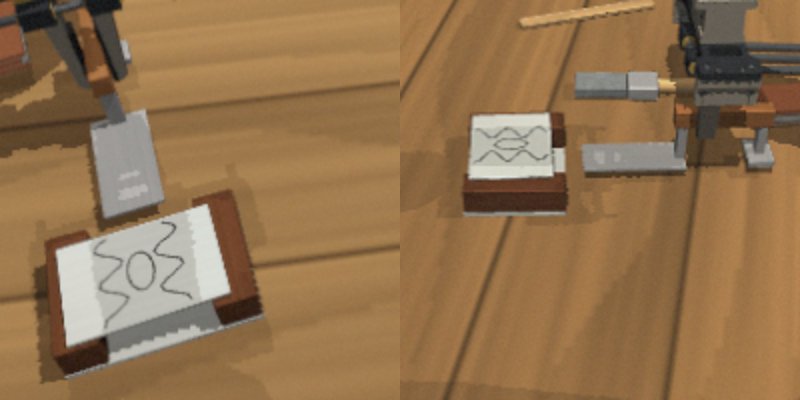

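The lifter is held level and its blade tip, at (135,209) in the left crop, points into the channel. I'll insert it and lift.

```bash
python3 - <<'E'
from h import *
import cv2
hit=go(PLATE,-.103,.013,.08,force_limit=4); s=r.get_state(); print(hit,s["tcp_pos"],at(PLATE,-.103,.013)[0],s["time"],s["ft_force"])
if hit: raise SystemExit
f0=np.array(s["ft_force"])
go(PLATE,-.103,.040,.05); go(PLATE,-.103,.085,.1); r.wait(.1)
s=r.get_state(); print("dF",np.array(s["ft_force"])-f0,s["finger_gap"],s["time"])
from h import eyes
for n in("scene","side"):
    p=eyes.get_image(n); cv2.imwrite(f"pics/up_{n}.png",p["frame"][:,:,::-1]); print([d["bbox"] for d in look_for(p,"plate")[:1]])
E
```

```text
False [ 0.56252583 -0.29866129  0.00955714] [ 0.56300051 -0.29841306  0.0095    ] 28.5 [ 0.19184699  0.14050091 -3.05320104]
dF [-0.74208578  0.09001787 -0.85628108] 0.01757880180357451 29.8917
[[96.0, 262.6, 91.7, 73.4]]
[[284.0, 116.9, 43.6, 33.7]]
```

```bash
python3 - <<'E'
from h import *
import cv2,pickle
go(PLATE,-.103,.09,.1)
go(BLOCK,-.103,.09,.17); go(BLOCK,-.103,.06,.1); r.wait(.2)
s=r.get_state(); print(s["tcp_pos"],s["ft_force"],s["time"],s["finger_gap"])
D={n:eyes.get_image(n) for n in ("wrist","scene","side")}; pickle.dump(D,open("w2.pkl","wb"))
ts=[]
for n,(x,y,w,h,k) in dict(wrist=(220,100,200,200,2),scene=(410,180,160,160,2.5)).items():
    pp=D[n]; 
    if n!="wrist": pass
    t=cv2.resize(pp["frame"][y:y+h,x:x+w,::-1],None,fx=k,fy=k,interpolation=cv2.INTER_CUBIC)
    for i in range(0,w,20): cv2.putText(t,str(x+i),(int(k*i),10),0,.35,(0,255,255),1); cv2.line(t,(int(k*i),12),(int(k*i),18),(0,255,255),1)
    for i in range(20,h,20): cv2.putText(t,str(y+i),(8,int(k*i)+4),0,.35,(0,255,255),1); cv2.line(t,(0,int(k*i)),(6,int(k*i)),(0,255,255),1)
    ts.append(t)
cv2.imwrite("pics/hov.png",np.hstack(ts)); 
for n in D: print(n,[d["bbox"] for d in look_for(D[n],"plate")[:1]])
E
```

```text
[0.56800441 0.24208542 0.05691998] [-6.96260951e-04 -7.94086431e-01 -3.87114256e+00] 34.325 0.017684116986310727
wrist [[210.2, 49.4, 220.9, 160.8]]
scene [[444.8, 233.4, 90.3, 60.8]]
side [[180.6, 321.9, 69.0, 75.4]]
```

View pics/hov.png

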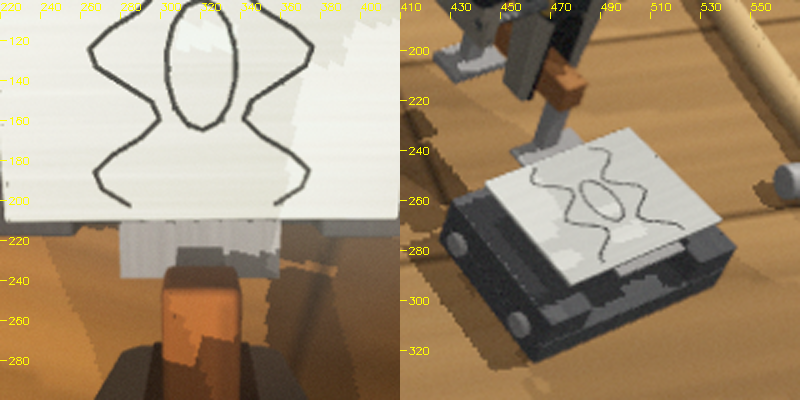

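```bash
python3 - <<'E'
import io,contextlib,pickle,numpy as np
with contextlib.redirect_stdout(io.StringIO()): import fit
from h import BLOCK
W=pickle.load(open("w2.pkl","rb")); fit.P.update(W); c,d=.045,.06
sc=[(-c,-d,.067,444,252.4),(-c,d,.067,502.4,230.8),(c,d,.067,538.8,268),(c,-d,.067,476.8,294.4)]
f=lambda q:(lambda D:(np.cos(q[2])*D[0]+np.sin(q[2])*D[1],-np.sin(q[2])*D[0]+np.cos(q[2])*D[1]))
for s in ({"scene":sc},):
    q,e=fit.fit(s); D=np.array(q[:2])-BLOCK[:2]; print(q.round(4),abs(e).max(),"in block frame",np.round(f(BLOCK)(D),4))
q=np.array(BLOCK)
for q in (q,):
    C,S=np.cos(q[2]),np.sin(q[2])
    for n in W: print(n,[np.round(fit.proj(W[n],np.array([[q[0]+C*x-S*y,q[1]+S*x+C*y,.067]]))[0],1).tolist() for x,y in ((-c,-d),(-c,d),(c,d),(c,-d))])
E
```

```text
[0.651 0.262 0.241] 0.8642246728530267 in block frame [ 0.0028 -0.0013]
wrist [[417.6, 210.2], [219.9, 210.2], [209.0, 48.7], [428.2, 48.6]]
scene [[443.0, 251.0], [501.1, 229.7], [538.3, 267.0], [477.5, 292.0]]
side [[249.6, 320.2], [245.1, 395.0], [178.3, 397.0], [189.9, 322.5]]
```

The plate sits within 3 mm of centred and is square with the block. I'll lower it, draw the lifter out and stand it on the bench.

```bash
python3 - <<'E'
from h import *
import cv2
go(BLOCK,-.103,.046,.06); f1=np.array(r.get_state()["ft_force"])
go(BLOCK,-.103,.033,.03); r.wait(.1)
s=r.get_state(); print("dFz on lands",(np.array(s["ft_force"])-f1)[2],s["time"])
print("pull hit",go(BLOCK,-.24,.033,.08,force_limit=5),r.get_state()["time"])
go(BLOCK,-.24,.008,.1); print("touch",go(BLOCK,-.24,-.004,.02,force_limit=2.5))
s=r.get_state(); print("base z",s["tcp_pos"][2]-GZ,s["ft_force"],s["time"])
r.gripper_to(.06); P=np.array(r.get_state()["tcp_pos"]); r.move_straight(P+[0,0,.12],velocity=.15); r.wait(.2)
D={n:eyes.get_image(n) for n in ("scene","side")}
import pickle; pickle.dump(D,open("w3.pkl","wb"))
for n in D: print(n,[[d["bbox"] for d in look_for(D[n],t)[:1]] for t in ("plate","lifter")])
print(r.get_state()["time"],at(BLOCK,-.24,0)[0])
E
```

```text
dFz on lands 0.33462406910380826 35.7917
pull hit False 37.65
touch True
base z -0.0006295942057917519 [-0.48770655 -0.08567206  4.4733201 ] 38.525
scene [[[441.1, 240.9, 93.0, 61.6]], [[384.3, 157.1, 77.2, 95.0]]]
side [[[184.7, 328.4, 67.5, 76.0]], [[280.4, 342.9, 144.8, 48.9]]]
40.7333 [ 0.43478494  0.20828432 -0.0035    ]
```

```bash
python3 - <<'E'
import io,contextlib,pickle,numpy as np,cv2
with contextlib.redirect_stdout(io.StringIO()): import fit
from h import BLOCK,at
W=pickle.load(open("w3.pkl","rb")); fit.P.update(W); c,d=.045,.06
def pr(n,q,pts):
    C,S=np.cos(q[2]),np.sin(q[2]); v=np.array(pts); uv=fit.proj(W[n],np.c_[q[0]+C*v[:,0]-S*v[:,1],q[1]+S*v[:,0]+C*v[:,1],v[:,2]])
    return uv
P=[(-c,-d,.049),(-c,d,.049),(c,d,.049),(c,-d,.049)]
Q=(*(at(BLOCK,-.24,0)[0][:2]-.02*np.array([np.cos(BLOCK[2]),np.sin(BLOCK[2])])),BLOCK[2])
L=[(.155,.025,.003),(.155,-.025,.003),(.04,-.025,0),(.155,-.025,0),(.155,.025,0),(.04,.025,.0),(-.055,.009,.066),(-.055,-.009,.066),(-.06,.022,0),(-.06,-.022,0)]
box=lambda u:np.r_[u.min(0),np.ptp(u,0)].round(1)
obs={}
for n in W:
    print(n,"pred plate",box(pr(n,BLOCK,P)),"pred lifter",box(pr(n,Q,L)))
    u=pr(n,BLOCK,P); im=W[n]["frame"].astype(int); m=((im.min(2)>120)&(np.ptp(im,2)<45)).astype(np.uint8)
    roi=np.zeros_like(m); cv2.fillConvexPoly(roi,np.int32(u.mean(0)+(u-u.mean(0))*1.35),1); m=cv2.morphologyEx(m*roi,cv2.MORPH_CLOSE,np.ones((5,5)))
    k=max(cv2.findContours(m,0,2)[0],key=cv2.contourArea); q=cv2.approxPolyDP(cv2.convexHull(k),4,True)[:,0]
    cor=[q[np.argmin(((q-x)**2).sum(1))] for x in u]; print("corner diff",(np.array(cor)-u).round(1).tolist(),len(q))
    obs[n]=[(*p,*x) for p,x in zip(P,cor)]
q,e=fit.fit(obs); D=q[:2]-BLOCK[:2]; C,S=np.cos(BLOCK[2]),np.sin(BLOCK[2]); print("plate in block",C*D[0]+S*D[1],-S*D[0]+C*D[1],q[2]-BLOCK[2],abs(e).max())
E
```

```text
scene pred plate [440.7 236.8  93.5  62.1] pred lifter [381.5 156.3  79.8  97.9]
corner diff [[1.3, 1.9], [0.1, 2.2], [-0.2, 1.0], [0.6, 1.1]] 4
side pred plate [181.5 326.9  69.6  75.9] pred lifter [279.4 341.3 145.6  51. ]
corner diff [[-1.1, 1.1], [0.1, 0.1], [1.5, 1.2], [-0.6, 1.8]] 4
plate in block 0.000841396155955589 0.0006791235801087742 0.013084653735014606 2.1490526907606124
```

The plate is about 1 mm and 0.013 rad from the block centre and square with it. The lifter's boxes match it standing upright.

```bash
python3 -c "
from h import *
print(workorder.hand_in(), r.get_state()['time'])"
```

```text
the job is handed in; nothing more can be done
the job is handed in; nothing more can be done
```

The nameplate is on the grooved steel block and the lifter is standing on the bench again. I handed the job in at about 41 s of the 56 s allowed; it reports no verdict.

**What I did:** I gripped the lifter by its bar, slid the blade under the plate and lifted it clear. I carried it over and lowered it onto the block's lands. Then I drew the lifter out, stood it on the bench and let go.

**What went wrong:** The first grasp closed on nothing and a second try failed too, because the real fingertips sit about 40 mm above the reported TCP. I measured this by touching the bar top lightly (39.6 mm), and the grasp after that held with a gap of 17.9 mm.

**Last checks:**
- **Plate:** from the scene and side cameras it lies about 1 mm from the block's centre both ways and about 0.013 rad from square. Image residuals were at most 2.1 px, against about 2 mm of camera calibration.
- **Lifter:** its detected boxes match an upright lifter to within about 3 px. It touched the bench with its base at about z = -0.6 mm.
- **Robot:** the gripper was raised 12 cm clear of everything.
- **Weaker evidence:** the force steps when the plate was picked up (0.86 N) and set down (0.33 N) were smaller than its roughly 1.2 N weight. The force readings drift by several tenths of a newton, so I relied on the pictures. My 12 picture views were used up by then, so the final state was checked by numbers only.

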